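Stand the tipped pictures back in their stands

ROBOT

A 6-joint arm with a two-finger parallel gripper is mounted at the origin on the work surface. World frame = base frame: x ahead of the robot, y to its left, z up, the work surface at z = 0. Lengths are in mm, angles in rad, forces in N, time in s.
With the tool pointing down it reaches from about 275 to 1000 mm from the base axis. Payload 8.4 kg.
Tool frame: the origin (TCP) lies midway between the tips of the shut fingers; the grasp point (between the pads) lies 19 mm behind it; z points along the fingers, y is the line along which they close (so a half turn about z gives the same grasp; the last joint's range is limited). The gripper opens to 85 mm and grips with 20 to 120 N. Pads are 22 mm wide; open, the fingers measure 114 mm over their backs; the gripper's body (76 mm by 85 mm) begins 54 mm behind the grasp point. The pads swing forward as they close: fully open they stand 13 mm farther back than shut.
Start: joints at [-1.302, 0.353, 1.633, -0, 1.155, -0.002], TCP at [167.187, -602.226, 231.281] pointing down, gripper open.
Joint ranges: [-2.63, 2.63], [-0.92, 2.1], [0.06, 2.66], [-1.3, 4.44], [0, 2.69], [-3.02, 3.02]. Speed limits (rad/s): [2.22, 2.22, 2.79, 3.14, 3.14, 3.14].

INTERFACE

Orientations are given as [roll, pitch, yaw] about the fixed x, y, z axes, in that order (R = Rz(yaw) Ry(pitch) Rx(roll)).
In Python, from rig import r, cams gives the robot as it stands. The module is installed in compiled form; this text tells all that it offers.
- The arm moves only by the tool send_rows, never from a script. Its argument "targets" is one flat list of numbers, 7 for each row, row after row: the shift along the tool's x, y, z in m, then the turn, a rotation vector about the tool's x, y, z in rad, then the opening, from -1 (shut) to 1 (fully open). In form: [tx, ty, tz, wx, wy, wz, fingers, tx, ty, tz, wx, wy, wz, fingers, ...]. A call has 1 to 12 rows; each row is the pose to reach, as a shift and turn from the pose commanded when the call began, along the tool's axes at that moment; what a row does not reach only later rows make up. A row lasts 1/12 s, in which the tool goes at most 41.7 mm and 7.16 degrees, less where a joint would pass 70% of its speed; a pose out of reach is approached as far as the arm can. A call with a gripper value outside its range is refused whole. The fingers move at their own pace and stop on an object; "grip_force" is the grip in N (left out, the last holds). Time passes only in rows, so rows that repeat a pose let the fingers close. It gives the time, the measured TCP pose, the force, the opening and the grip force at its end, in the units of the state.
- r.sense(): the state, without advancing time (a new reading comes with each control period).
- cams.grab_frame(name): name is "scene" or "top" or "wrist"; returns a dict with "color" (420x560x3 uint8, blue, green, red), "fx", "fy", "cx", "cy" (pixels), "xyz" and "attitude" of the camera in the world. Camera axes: x right, y down, z forward; pixel columns grow to the right and rows downward; lengths in mm; the calibration is good to about 2 mm. A picture is of the moment at which its call begins. There is no depth.
- r.sign_off(): hands the job in; it is judged then, once.
The state is a dict: "clock": time; "qpos": joint angles; "qvel": joint speeds; "joint_efforts": joint torques, N m; "eef_pos": TCP position; "tcp_rot": TCP orientation; "contact_force": force on the tool from outside, world axes, zero at the start; "wrist_torque": the same for the moment, N m; "opening": opening from 0.0 (shut) to 1.0 (fully open); "grasp_force": force on a finger pad.
Only numpy, scipy, OpenCV 4.12 (cv2) and the standard library are available. Lean on these libraries where they do the work, as an engineer would, in place of code of your own. Each camera call takes 0.05 s, during which the arm holds its last target. There are 200 camera calls.

TASK

Two of the three framed pictures on the hall console have tipped forward in their stands and face down at the table. With a fingertip, gently push the top of each one back, past upright, until it leans against the long back posts of its own stand like the third picture; do not lift any frame out of its stand, and leave the third picture and everything else as they are.

Things in the scene. Friction and masses are not known exactly. Their poses are not given: they have to be found in the camera images.
- frame_tall: Framed picture in a pale wood frame, 120 wide x 180 tall x 14 thick, 0.19 to 0.42 kg, loose in stand_tall; tipped forward at the start. Origin: centre of the underside; z runs up the frame, -x out of the picture (its front, with a white mount; the back is plain brown board), y along its width.
- frame_tall_top (a point): Centre of the upper edge of frame_tall (180 from the underside, mid-thickness). The frame leans 0.3 to 0.4 rad, forward on the short posts or back on the long ones; it can also balance bolt upright. Pushed here it rocks over about its foot, with under 3 N.
- stand_tall: Wooden stand fixed to the table: base 110 x 110 x 16; channel 16 wide along y through its middle, between two short posts (50 long) in front and two long (80) behind, at y -35 and 35, leaning 0.3 rad outwards; tops 64 and 92 above the table. Origin: centre of the underside; -x to the front (room), +x to the back (wall behind the robot).
- frame_wide: Framed picture in a pale wood frame, 150 wide x 130 tall x 14 thick, 0.19 to 0.42 kg, loose in stand_wide; tipped forward at the start. Origin: centre of the underside; z runs up the frame, -x out of the picture (its front, with a white mount; the back is plain brown board), y along its width.
- frame_wide_top (a point): Centre of the upper edge of frame_wide (130 from the underside, mid-thickness). The frame leans 0.3 to 0.4 rad, forward on the short posts or back on the long ones; it can also balance bolt upright. Pushed here it rocks over about its foot, with under 3 N.
- stand_wide: Wooden stand fixed to the table: base 110 x 110 x 16; channel 16 wide along y through its middle, between two short posts (50 long) in front and two long (80) behind, at y -35 and 35, leaning 0.3 rad outwards; tops 64 and 92 above the table. Origin: centre of the underside; -x to the front (room), +x to the back (wall behind the robot).
- frame_square: Framed picture in a pale wood frame, 140 wide x 145 tall x 14 thick, 0.19 to 0.42 kg, loose in stand_square; leaning back, as it should, at the start. Origin: centre of the underside; z runs up the frame, -x out of the picture (its front, with a white mount; the back is plain brown board), y along its width.
- frame_square_top (a point): Centre of the upper edge of frame_square (145 from the underside, mid-thickness). The frame leans 0.3 to 0.4 rad, forward on the short posts or back on the long ones; it can also balance bolt upright. Pushed here it rocks over about its foot, with under 3 N.
- stand_square: Wooden stand fixed to the table: base 110 x 110 x 16; channel 16 wide along y through its middle, between two short posts (50 long) in front and two long (80) behind, at y -35 and 35, leaning 0.3 rad outwards; tops 64 and 92 above the table. Origin: centre of the underside; -x to the front (room), +x to the back (wall behind the robot).
- candle: Green glass candle jar, 48 diameter x 63 tall, between two of the stands. Origin: centre of the underside. Bystander.
- figurine: Small turned brass figurine, 40 diameter x 87 tall, between two of the stands. Origin: centre of the underside. Bystander.
- basket: Grey fabric bowl-shaped basket, 124 diameter x 75 tall. Origin: centre of the underside. Bystander.
- key_dish: Blue ceramic dish, 100 diameter x 28 tall. Origin: centre of the underside. Bystander.
- book: Blue book lying flat, 120 x 170 x 24. Origin: centre of the underside. Bystander.
- diffuser: Amber glass jar with black cap, 48 diameter x 85 tall. Origin: centre of the underside. Bystander.
Not all that is in view belongs to the job. Leave any orange look-alike of the frame_tall alone.

How it is judged (in metres and radians):
At the end, for the whole second after the job is handed in: Each frame rests in its own stand on the long posts: top over 25 mm behind the stand's middle, lean 0.22-0.45 rad, foot in the channel (15 mm; raised under 10 mm), centred along it to 25 mm, parallel to 0.15 rad, at rest (20 mm/s, 0.1 rad/s); bystanders within 20 mm (x of frame_tall_top in the frame of stand_tall above 0.025 m and angle between frame_tall's own z axis and vertical between 0.22 and 0.45 rad and angle between the y axis of frame_tall and the y axis of stand_tall, either way round below 0.15 rad and z of frame_tall in the frame of stand_tall between 0.008 and 0.026 m and x of frame_tall in the frame of stand_tall between -0.015 and 0.015 m and y of frame_tall in the frame of stand_tall between -0.025 and 0.025 m and linear speed of each of frame_tall, frame_wide, frame_square below 0.02 m/s and angular speed of each of frame_tall, frame_wide, frame_square below 0.1 rad/s and x of frame_wide_top in the frame of stand_wide above 0.025 m and angle between frame_wide's own z axis and vertical between 0.22 and 0.45 rad and angle between the y axis of frame_wide and the y axis of stand_wide, either way round below 0.15 rad and z of frame_wide in the frame of stand_wide between 0.008 and 0.026 m and x of frame_wide in the frame of stand_wide between -0.015 and 0.015 m and y of frame_wide in the frame of stand_wide between -0.025 and 0.025 m and x of frame_square_top in the frame of stand_square above 0.025 m and angle between frame_square's own z axis and vertical between 0.22 and 0.45 rad and angle between the y axis of frame_square and the y axis of stand_square, either way round below 0.15 rad and z of frame_square in the frame of stand_square between 0.008 and 0.026 m and x of frame_square in the frame of stand_square between -0.015 and 0.015 m and y of frame_square in the frame of stand_square between -0.025 and 0.025 m and distance of each of candle, figurine, basket, key_dish, book, diffuser from where it was at the start of the episode below 0.02 m); the robot touches nothing.
It fails at once if a frame is lifted: its foot rises more than 25 mm out of the channel (z of frame_tall in the frame of stand_tall above 0.043 m or z of frame_wide in the frame of stand_wide above 0.043 m or z of frame_square in the frame of stand_square above 0.043 m).
It fails at once if a frame is pushed harder than 20 N (contact force between the fingers and frame_tall above 20 N or contact force between the fingers and frame_wide above 20 N or contact force between the fingers and frame_square above 20 N).
It fails at once if the frame that already leans back is shifted by more than 15 mm (distance of any of frame_square_top, frame_square from where it was at the start of the episode above 0.015 m).
It fails at once if a bystander is moved by more than 20 mm or tipped (distance of any of candle, figurine, basket, key_dish, book, diffuser from where it was at the start of the episode above 0.02 m or angle between any of candle, figurine, basket, key_dish, book, diffuser's own z axis and vertical above 0.35 rad).
It also fails if it takes over 51 s, if anything falls off the work surface, if the arm or the gripper's body presses on something with over 40 N, if the wrist force passes 120 N, or if a joint passes its speed limit or range.

## Working session

There is one attempt and no reset: what is moved stays moved. The work goes in short steps, Python scripts to look and compute and a tool call to move; the robot and the scene stay as the last step left them, time stands still between calls to the robot, and variables do not carry over. Pictures are saved under pics/ and viewed, at most 10 in all, crops included, and the job is handed in when it is done.

Besides the shell and the picture viewer there is one more tool, called as a command line: name --argument value ..., lists and objects as JSON in quotes. send_rows: Moves the arm, as the interface text tells. Its arguments: {"type":"object","properties":{"targets":{"type":"array"},"grip_force":{"type":"number"}},"required":["targets"]}

```bash
mkdir -p pics; python3 - <<'E'
from rig import r,cams
import cv2,pickle
s=r.sense();print({k:s[k] for k in('clock','eef_pos','tcp_rot','opening')})
for n in("top","scene"):
    f=cams.grab_frame(n);cv2.imwrite(f"pics/{n}0.png",f["color"]);pickle.dump(f,open(f"{n}0.pkl","wb"))
    print(n,{k:f[k] for k in f if k!="color"})
E
```

```text
{'clock': 0.0, 'eef_pos': array([ 167.04605115, -601.75116499,  230.54187507]), 'tcp_rot': array([-3.14016752e+00,  9.33217829e-06,  2.70844747e-01]), 'opening': 0.9976223566008013}
top {'fx': 464.06062513066877, 'fy': 464.06062513066877, 'cx': 280.6943291932156, 'cy': 218.1254175172816, 'xyz': array([ 437.71272785,   79.48828786, 1226.08436072]), 'attitude': array([-3.04637245,  0.01611544, -1.55540639])}
scene {'fx': 410.9307566605616, 'fy': 410.9307566605616, 'cx': 278.73946443307926, 'cy': 209.27572510576778, 'xyz': array([1067.17148382, -292.21712431,  871.17957769]), 'attitude': array([-2.41964836, -0.01914812,  0.99964275])}
```

View pics/top0.png

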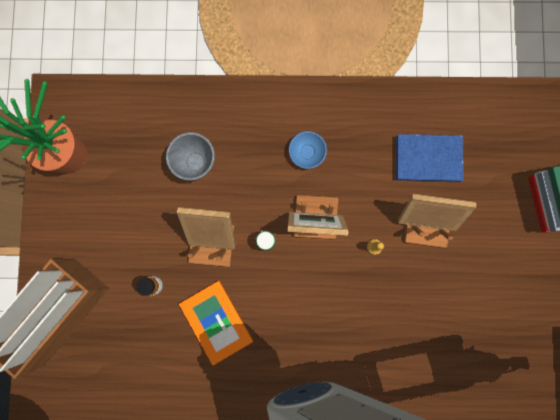

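View pics/scene0.png

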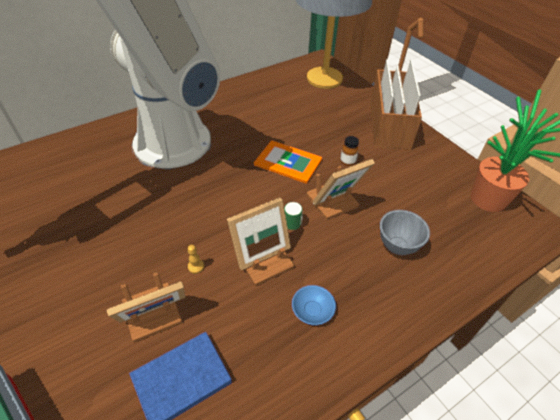

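The top view has +x up and +y to the left. The tall frame is at about (207,230), tipped away from the robot, and the wide one at about (437,213), also tipped away. The square frame is at (318,222), leaning back as it should. The candle is at (265,240), the figurine at (375,246) and the orange look-alike at (215,322). I'll enlarge the frames in both views to find their corners.

```bash
python3 - <<'E'
import cv2,numpy as np
t=cv2.imread("pics/top0.png");s=cv2.imread("pics/scene0.png")
def c(i,x,y): return cv2.resize(i[y:y+75,x:x+100],(400,300),interpolation=cv2.INTER_CUBIC)
cv2.imwrite("pics/c1.png",np.vstack([np.hstack([c(t,165,195),c(t,390,180)]),np.hstack([c(s,290,150),c(s,100,270)])]))
E
```

```text
(no output)
```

View pics/c1.png

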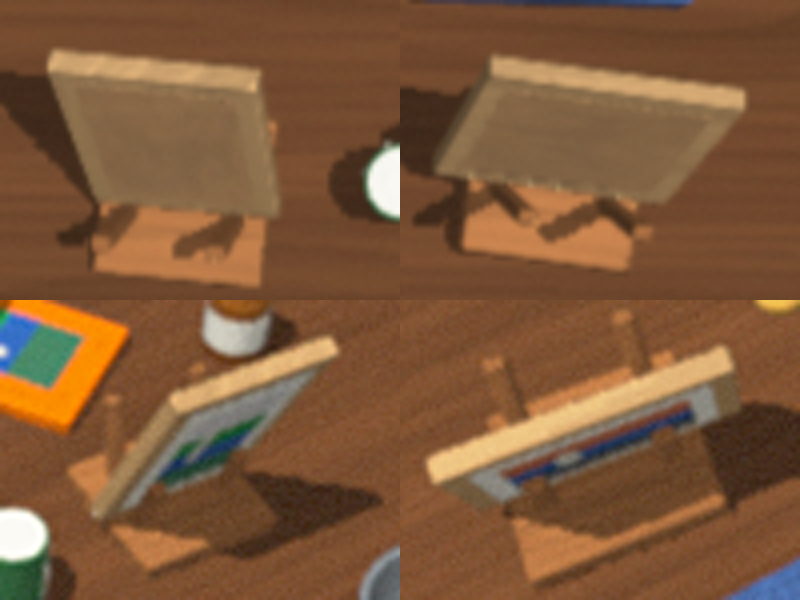

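```bash
cat > h.py <<'E'
import pickle,numpy as np
from scipy.spatial.transform import Rotation as R
F={n:pickle.load(open(n+"0.pkl","rb")) for n in("top","scene")}
def ray(f,u,v):
    f=F[f] if isinstance(f,str) else f
    d=R.from_euler("xyz",f["attitude"]).apply([(u-f["cx"])/f["fx"],(v-f["cy"])/f["fy"],1]);return f["xyz"],d/np.linalg.norm(d)
def plane(f,p,z):
    o,d=ray(f,*p);return o+d*(z-o[2])/d[2]
def tri(p,q):
    o,d=ray("top",*p);a,b=ray("scene",*q)
    k=np.linalg.lstsq(np.c_[d,-b],a-o,rcond=None)[0];P,Q=o+k[0]*d,a+k[1]*b
    return (P+Q)/2,np.linalg.norm(P-Q)
E
python3 - <<'E'
from h import *
np.set_printoptions(precision=1,suppress=True)
D={"tall":[(177.75,210.5),(230.25,215),(373.75,161.75),(334,175.5),(188.25,262),(230.5,266.5),(359.25,205),(327.5,218)],
"wide":[(412.6,196.75),(476,205.2),(182.5,284.75),(108,312.75),(405.5,242),(447.5,247.5),(181,321),(132.5,340.5)]}
for n,d in D.items():
    L,e1=tri(d[0],d[2]);Rr,e2=tri(d[1],d[3]);w=L-Rr
    print(n,"edge",L,Rr,"mid",(L+Rr)/2,"gap",e1,e2,"width",np.linalg.norm(w),"ang",np.arctan2(-w[0],w[1]))
    b=[plane("top",p,16) for p in d[4:6]]+[plane("scene",p,16) for p in d[6:]]
    print(" base",*b,"centre",np.mean(b,0),"sides",[np.linalg.norm(b[i]-b[j]) for i,j in((0,1),(2,3),(0,2),(1,3))])
    u=b[0]-b[1]+b[2]-b[3];print(" ang",np.arctan2(-u[0],u[1]))
for n,p,z in(("candle",(265,240),63),("fig",(376,246),80)):print(n,plane("top",p,z))
E
```

```text
tall edge [553.1 334.5 180. ] [544.  214.1 185.7] mid [548.6 274.3 182.9] gap 4.920779529067126 5.701232262562288 width 120.85692601093247 ang -0.07523222341070687
 base [434.9 339.8  16. ] [424.9 229.3  16. ] [548.2 330.   16. ] [539.2 224.8  16. ] centre [486.8 281.   16. ] sides [np.float64(110.98598559506516), np.float64(105.60050713103637), np.float64(113.75227152252482), np.float64(114.39799361570773)]
 ang -0.08740168649700773
wide edge [ 597.5 -210.2  134.9] [ 579.2 -357.6  135.8] mid [ 588.4 -283.9  135.4] gap 4.164385844200208 4.627364094391816 width 148.61318734179528 ang -0.12387126953626422
 base [ 495.2 -224.2   16. ] [ 482.6 -332.3   16. ] [ 606.7 -235.6   16. ] [ 593.1 -341.8   16. ] centre [ 544.4 -283.5   16. ] sides [np.float64(108.8687958588351), np.float64(107.07946825320506), np.float64(112.06053010983587), np.float64(110.9238228184074)]
 ang -0.1218950911455734
candle [492.9 138.5  63. ]
fig [ 481.3 -135.8   80. ]
```

The edges check out: widths are 121 and 149 mm, heights 183 and 135 mm, and the leans are about 0.35 rad. I'll do the wide frame first, moving a shut fingertip round in front of it.

send_rows --targets '[0.01, -0.003, -0.01, 0.01, 0, 0.01, -1, 0.04, -0.013, -0.02, 0, 0, 0.03, -1, 0.075, -0.025, -0.02, 0, 0, 0.06, -1, 0.11, -0.036, -0.02, 0, 0, 0.08, -1, 0.145, -0.047, -0.02, 0, 0, 0.11, -1, 0.18, -0.059, -0.02, 0, 0, 0.13, -1, 0.215, -0.07, -0.02, 0, 0, 0.16, -1, 0.25, -0.082, -0.02, 0, 0, 0.18, -1, 0.285, -0.093, -0.02, 0, 0, 0.21, -1, 0.32, -0.105, -0.02, 0, 0, 0.24, -1, 0.345, -0.113, -0.02, 0, 0, 0.26, -1, 0.36, -0.118, -0.02, 0, 0, 0.26, -1]' --grip_force 20

```text
clock: 1.1
eef_pos: [484.6, -390.2, 250.9]
tcp_rot: [-3.141, -0.0, 0.012]
contact_force: [-0.4, -0.7, -0.2]
opening: 0.002
grasp_force: 0.0
```

```bash
cat > d.py <<'E'
import sys,numpy as np
from scipy.spatial.transform import Rotation as R
from rig import r
s=r.sense();g=np.array(list(map(float,sys.argv[1:4])));yaw=float(sys.argv[4])
A=R.from_euler("xyz",s["tcp_rot"])
np.set_printoptions(precision=4,suppress=True)
print(s["clock"],s["eef_pos"],s["tcp_rot"],"F",s["contact_force"],"open",s["opening"])
print("shift",A.inv().apply(g-s["eef_pos"])/1000,"rotvec",(A.inv()*R.from_euler("xyz",[np.pi,0,yaw])).as_rotvec())
E
python3 d.py 636 -290 245 -0.122
```

```text
1.1 [ 484.6452 -390.2021  250.9027] [-3.1408 -0.0001  0.0118] F [-0.3625 -0.744  -0.2219] open 0.002201165516265936
shift [ 0.1525 -0.0984  0.006 ] rotvec [-0.0008 -0.      0.1338]
```

send_rows --targets '[0.02, -0.013, 0, 0, 0, 0.02, -1, 0.05, -0.032, 0, 0, 0, 0.05, -1, 0.08, -0.052, 0, 0, 0, 0.08, -1, 0.11, -0.07, 0, 0, 0, 0.11, -1, 0.14, -0.09, 0, 0, 0, 0.134, -1, 0.153, -0.098, 0, 0, 0, 0.134, -1, 0.153, -0.098, 0.01, 0, 0, 0.134, -1, 0.153, -0.098, 0.04, 0, 0, 0.134, -1, 0.153, -0.098, 0.07, 0, 0, 0.134, -1, 0.153, -0.098, 0.1, 0, 0, 0.134, -1, 0.153, -0.098, 0.13, 0, 0, 0.134, -1, 0.153, -0.098, 0.144, 0, 0, 0.134, -1]'

```text
clock: 2.1
eef_pos: [630.8, -292.7, 102.6]
tcp_rot: [-3.14, 0.006, -0.123]
contact_force: [-0.7, 1.0, -0.3]
opening: 0.001
grasp_force: 0.0
```

```bash
python3 d.py 636 -290 105 -0.122; python3 - <<'E'
from rig import cams
import cv2
cv2.imwrite("pics/s1.png",cams.grab_frame("scene")["color"])
E
```

```text
2.1 [ 630.7574 -292.6855  102.6003] [-3.1402  0.0062 -0.1232] F [-0.6614  0.9903 -0.2961] open 0.001256357188642503
shift [ 0.0049 -0.0033 -0.0024] rotvec [-0.0014  0.0062 -0.0012]
```

View pics/s1.png

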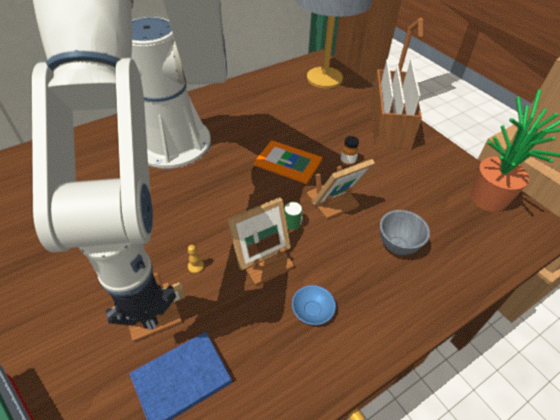

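The fingers are about 25 mm in front of the wide frame and the rest of the scene is unchanged. Now I'll pull it gently.

send_rows --targets '[-0.004, -0.002, 0, 0, 0, 0, -1, -0.009, -0.002, 0, 0, 0, 0, -1, -0.014, -0.002, 0, 0, 0, 0, -1, -0.018, -0.002, 0, 0, 0, 0, -1, -0.022, -0.002, 0, 0, 0, 0, -1, -0.026, -0.002, 0, 0, 0, 0, -1, -0.03, -0.002, 0, 0, 0, 0, -1, -0.034, -0.002, 0, 0, 0, 0, -1, -0.038, -0.002, 0, 0, 0, 0, -1, -0.042, -0.002, 0, 0, 0, 0, -1, -0.046, -0.002, 0, 0, 0, 0, -1, -0.05, -0.002, 0, 0, 0, 0, -1]'

```text
clock: 3.15
eef_pos: [584.6, -284.3, 107.2]
tcp_rot: [-3.142, 0.0, -0.123]
contact_force: [0.4, -0.5, 0.6]
opening: 0.0
grasp_force: 0.2
```

send_rows --targets '[-0.004, 0, 0, 0, 0, 0, -1, -0.008, 0, 0, 0, 0, 0, -1, -0.012, 0, 0, 0, 0, 0, -1, -0.016, 0, 0, 0, 0, 0, -1, -0.019, 0, 0, 0, 0, 0, -1, -0.022, 0, 0, 0, 0, 0, -1, -0.025, 0, 0, 0, 0, 0, -1, -0.028, 0, 0, 0, 0, 0, -1, -0.031, 0, 0, 0, 0, 0, -1, -0.034, 0, 0, 0, 0, 0, -1, -0.037, 0, 0, 0, 0, 0, -1, -0.04, 0, 0, 0, 0, 0, -1]'

```text
clock: 4.15
eef_pos: [545.0, -279.5, 107.2]
tcp_rot: [-3.142, 0.0, -0.123]
contact_force: [0.6, 0.1, -0.3]
opening: -0.001
grasp_force: 0.0
```

```bash
python3 d.py 636 -290 105 -0.122; python3 - <<'E'
from rig import cams
import cv2,numpy as np
a=cams.grab_frame("scene")["color"];b=cams.grab_frame("top")["color"]
cv2.imwrite("pics/s2.png",np.hstack([cv2.resize(a[220:370,60:260],(400,300)),cv2.resize(b[150:300,340:540],(400,300))]))
E
```

```text
4.15 [ 544.976  -279.4697  107.1839] [-3.1415  0.0002 -0.1232] F [ 0.557   0.1176 -0.2808] open -0.0013426564920442216
shift [ 0.0916 -0.0007  0.0022] rotvec [-0.      0.0002 -0.0012]
```

View pics/s2.png

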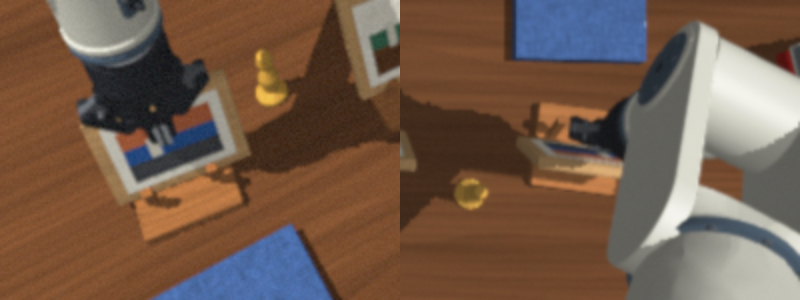

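The wide frame now shows its picture face and leans back off the finger. I'll retract forward and then up.

send_rows --targets '[0.008, 0, 0, 0, 0, 0, -1, 0.02, 0, 0, 0, 0, 0, -1, 0.035, 0, 0, 0, 0, 0, -1, 0.048, 0, 0, 0, 0, 0, -1, 0.05, 0, -0.01, 0, 0, 0, -1, 0.05, 0, -0.035, 0, 0, 0, -1, 0.05, 0, -0.06, 0, 0, 0, -1, 0.05, 0, -0.085, 0, 0, 0, -1, 0.05, 0, -0.11, 0, 0, 0, -1, 0.05, 0, -0.135, 0, 0, 0, -1, 0.05, 0, -0.155, 0, 0, 0, -1, 0.05, 0, -0.16, 0, 0, 0, -1]'

```text
clock: 5.25
eef_pos: [596.5, -286.4, 272.1]
tcp_rot: [3.14, -0.006, -0.123]
contact_force: [0.9, -1.0, 0.4]
opening: -0.0
grasp_force: 0.0
```

```bash
python3 d.py 600 270 270 -0.08
```

```text
5.25 [ 596.5009 -286.3852  272.0624] [ 3.1396 -0.0057 -0.1231] F [ 0.9161 -0.9521  0.3545] open -0.00021768046386144878
shift [-0.0649 -0.5526  0.0006] rotvec [ 0.0021 -0.0056 -0.0431]
```

send_rows --targets '[-0.001, -0.01, 0, 0, 0, 0, -1, -0.004, -0.035, 0, 0, 0, 0, -1, -0.008, -0.067, 0, 0, 0, 0, -1, -0.012, -0.1, 0, 0, 0, 0, -1, -0.016, -0.133, 0, 0, 0, 0, -1, -0.019, -0.166, 0, 0, 0, 0, -1, -0.023, -0.199, 0, 0, 0, 0, -1, -0.027, -0.232, 0, 0, 0, 0, -1, -0.031, -0.265, 0, 0, 0, 0, -1, -0.035, -0.298, 0, 0, 0, 0, -1, -0.038, -0.325, 0, 0, 0, 0, -1, -0.04, -0.34, 0, 0, 0, 0, -1]'

```text
clock: 6.25
eef_pos: [595.6, 60.2, 265.5]
tcp_rot: [-3.141, 0.003, -0.121]
contact_force: [-0.0, -0.4, -0.2]
opening: -0.003
grasp_force: 0.0
```

send_rows --targets '[-0.001, -0.01, 0, 0, 0, 0, -1, -0.004, -0.035, 0, 0, 0, -0.01, -1, -0.008, -0.067, 0, 0, 0, -0.02, -1, -0.012, -0.1, 0, 0, 0, -0.02, -1, -0.016, -0.133, 0, 0, 0, -0.03, -1, -0.02, -0.166, 0, 0, 0, -0.04, -1, -0.024, -0.195, 0, 0, 0, -0.043, -1, -0.025, -0.21, 0, 0, 0, -0.043, -1, -0.025, -0.213, 0, 0, 0, -0.043, -1, -0.025, -0.213, 0, 0, 0, -0.043, -1, -0.025, -0.213, 0, 0, 0, -0.043, -1]'

```text
clock: 7.17
eef_pos: [598.2, 270.0, 266.6]
tcp_rot: [3.14, 0.001, -0.081]
contact_force: [-0.3, -0.5, 0.1]
opening: 0.002
grasp_force: 0.0
```

```bash
python3 d.py 602 270 150 -0.08; python3 - <<'E'
from rig import cams
import cv2
cv2.imwrite("pics/s3.png",cams.grab_frame("scene")["color"])
E
```

```text
7.1667 [598.2215 269.9592 266.6413] [ 3.1404  0.0009 -0.0805] F [-0.2739 -0.5255  0.1413] open 0.0018939237014889653
shift [ 0.0039 -0.0005  0.1166] rotvec [ 0.0011  0.0009 -0.0005]
```

View pics/s3.png

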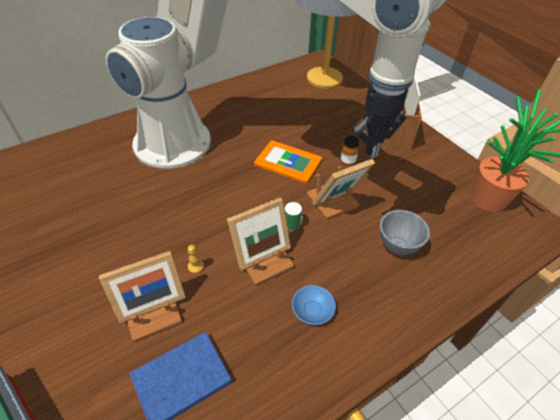

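The wide frame at (145,290) now leans back. The gripper is above and in front of the tall frame, so I'll descend and pull that one.

send_rows --targets '[0.003, 0, 0.01, 0, 0, 0, -1, 0.003, 0, 0.03, 0, 0, 0, -1, 0.003, 0, 0.055, 0, 0, 0, -1, 0.003, 0, 0.08, 0, 0, 0, -1, 0.003, 0, 0.1, 0, 0, 0, -1, 0.003, 0, 0.115, 0, 0, 0, -1, 0.003, 0, 0.118, 0, 0, 0, -1, 0.0, 0, 0.118, 0, 0, 0, -1, -0.005, 0, 0.118, 0, 0, 0, -1, -0.011, 0, 0.118, 0, 0, 0, -1, -0.017, 0, 0.118, 0, 0, 0, -1, -0.02, 0, 0.118, 0, 0, 0, -1]'

```text
clock: 8.22
eef_pos: [577.8, 273.0, 150.3]
tcp_rot: [-3.141, -0.001, -0.08]
contact_force: [0.1, 0.1, 0.2]
opening: 0.0
grasp_force: 0.0
```

send_rows --targets '[-0.004, 0, 0, 0, 0, 0, -1, -0.008, 0, 0, 0, 0, 0, -1, -0.012, 0, 0, 0, 0, 0, -1, -0.016, 0, 0, 0, 0, 0, -1, -0.02, 0, 0, 0, 0, 0, -1, -0.024, 0, 0, 0, 0, 0, -1, -0.028, 0, 0, 0, 0, 0, -1, -0.032, 0, 0, 0, 0, 0, -1, -0.036, 0, 0, 0, 0, 0, -1, -0.04, 0, 0, 0, 0, 0, -1, -0.044, 0, 0, 0, 0, 0, -1, -0.048, 0, 0, 0, 0, 0, -1]'

```text
clock: 9.22
eef_pos: [534.8, 277.6, 153.4]
tcp_rot: [-3.138, -0.009, -0.08]
contact_force: [6.6, -4.8, 28.4]
opening: -0.003
grasp_force: 1.3
```

```bash
python3 d.py 487 281 150 -0.08
```

```text
9.2167 [534.7517 277.5582 153.3767] [-3.138  -0.0092 -0.0799] F [ 6.5681 -4.7846 28.4043] open -0.0027295175289180603
shift [-0.0479  0.0004  0.0029] rotvec [-0.0036 -0.0092  0.0001]
```

There is an unexpected 28 N upward force, so I'll look before going on.

```bash
python3 - <<'E'
from rig import r,cams
import cv2,numpy as np
a=cams.grab_frame("scene")["color"];b=cams.grab_frame("top")["color"]
cv2.imwrite("pics/s4.png",np.hstack([cv2.resize(a[90:240,260:460],(400,300),interpolation=cv2.INTER_CUBIC),cv2.resize(b[150:300,110:310],(400,300),interpolation=cv2.INTER_CUBIC)]))
s=r.sense();print(s["contact_force"],s["wrist_torque"],s["eef_pos"])
E
```

```text
[ 4.23984774 -4.20734178 23.31950466] [-0.6270891  -0.45106799  0.03054429] [534.34721617 277.58991878 153.53403706]
```

View pics/s4.png

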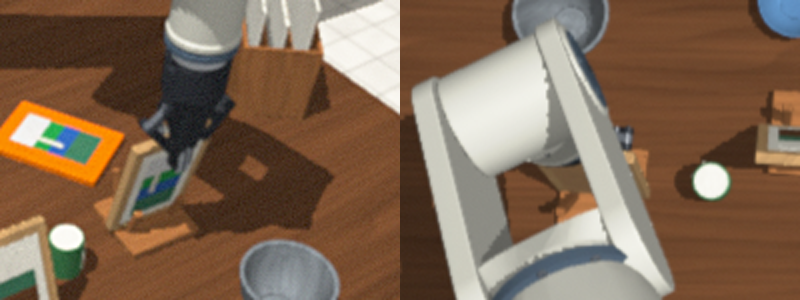

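The tall frame's top edge is caught under the side knuckles because the tip is too deep. I'll back off a little, raise the tip about 20 mm, and go on.

send_rows --targets '[0.003, 0, 0, 0, 0, 0, -1, 0.006, 0, 0, 0, 0, 0, -1, 0.009, 0, 0, 0, 0, 0, -1, 0.012, 0, 0, 0, 0, 0, -1, 0.015, 0, 0, 0, 0, 0, -1, 0.015, 0, 0, 0, 0, 0, -1, 0.015, 0, -0.004, 0, 0, 0, -1, 0.015, 0, -0.009, 0, 0, 0, -1, 0.015, 0, -0.014, 0, 0, 0, -1, 0.015, 0, -0.018, 0, 0, 0, -1, 0.015, 0, -0.02, 0, 0, 0, -1, 0.015, 0, -0.02, 0, 0, 0, -1]'

```text
clock: 10.32
eef_pos: [545.8, 275.6, 170.0]
tcp_rot: [-3.141, -0.001, -0.08]
contact_force: [0.8, 0.3, 0.3]
opening: 0.001
grasp_force: 0.2
```

```bash
python3 d.py 487 281 170 -0.08; python3 - <<'E'
from rig import r,cams
import cv2,numpy as np
a=cams.grab_frame("scene")["color"];b=cams.grab_frame("top")["color"]
cv2.imwrite("pics/s5.png",np.hstack([cv2.resize(a[115:215,290:410],(480,400),interpolation=cv2.INTER_CUBIC),cv2.resize(b[170:270,170:250],(320,400),interpolation=cv2.INTER_CUBIC)]))
E
```

```text
10.3167 [545.8193 275.5508 169.9526] [-3.1411 -0.0008 -0.0801] F [0.8478 0.2579 0.3413] open 0.0007866213026102927
shift [-0.0591 -0.0007 -0.0001] rotvec [-0.0005 -0.0008 -0.0001]
```

View pics/s5.png

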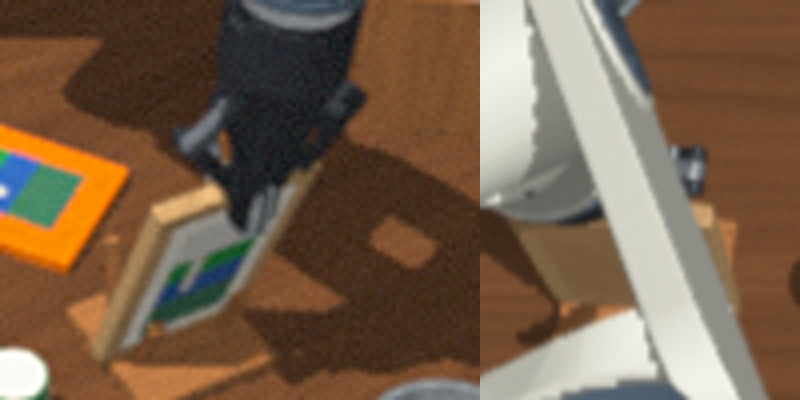

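The finger is now in front of the top edge, the knuckles are clear, the force is near zero and the frame is still in its stand. I'll carry on.

send_rows --targets '[-0.003, 0, 0, 0, 0, 0, -1, -0.006, 0, 0, 0, 0, 0, -1, -0.009, 0, 0, 0, 0, 0, -1, -0.012, 0, 0, 0, 0, 0, -1, -0.015, 0, 0, 0, 0, 0, -1, -0.018, 0, 0, 0, 0, 0, -1, -0.02, 0, 0, 0, 0, 0, -1, -0.022, 0, 0, 0, 0, 0, -1, -0.024, 0, 0, 0, 0, 0, -1, -0.026, 0, 0, 0, 0, 0, -1, -0.028, 0, 0, 0, 0, 0, -1, -0.03, 0, 0, 0, 0, 0, -1]'

```text
clock: 11.42
eef_pos: [515.5, 277.8, 169.3]
tcp_rot: [3.142, 0.0, -0.08]
contact_force: [-0.4, -0.6, -0.7]
opening: 0.003
grasp_force: 0.1
```

send_rows --targets '[-0.003, 0, 0, 0, 0, 0, -1, -0.006, 0, 0, 0, 0, 0, -1, -0.009, 0, 0, 0, 0, 0, -1, -0.012, 0, 0, 0, 0, 0, -1, -0.016, 0, 0, 0, 0, 0, -1, -0.02, 0, 0, 0, 0, 0, -1, -0.024, 0, 0, 0, 0, 0, -1, -0.028, 0, 0, 0, 0, 0, -1, -0.032, 0, 0, 0, 0, 0, -1, -0.036, 0, 0, 0, 0, 0, -1, -0.04, 0, 0, 0, 0, 0, -1, -0.043, 0, 0, 0, 0, 0, -1]'

```text
clock: 12.42
eef_pos: [472.3, 281.2, 169.3]
tcp_rot: [3.142, 0.0, -0.08]
contact_force: [-0.8, -0.3, -0.3]
opening: -0.002
grasp_force: 0.0
```

send_rows --targets '[0.008, 0, 0, 0, 0, 0, -1, 0.02, 0, 0, 0, 0, 0, -1, 0.04, 0, 0, 0, 0, 0, -1, 0.06, 0, 0, 0, 0, 0, -1, 0.07, 0, -0.01, 0, 0, 0, -1, 0.08, 0, -0.03, 0, 0, 0, -1, 0.08, -0.02, -0.06, 0, 0, 0, -1, 0.08, -0.05, -0.09, 0, 0, 0, -1, 0.08, -0.08, -0.12, 0, 0, 0, -1, 0.08, -0.11, -0.14, 0, 0, 0, -1, 0.08, -0.14, -0.15, 0, 0, 0, -1, 0.08, -0.15, -0.15, 0, 0, 0, -1]'

```text
clock: 13.42
eef_pos: [566.8, 428.6, 322.6]
tcp_rot: [-3.136, -0.004, -0.079]
contact_force: [-0.4, -0.3, -0.7]
opening: 0.002
grasp_force: 0.0
```

```bash
python3 - <<'E'
from rig import cams
import cv2,numpy as np,pickle
f={n:cams.grab_frame(n) for n in("top","scene")}
pickle.dump(f,open("end.pkl","wb"))
a=f["scene"]["color"];b=f["top"]["color"]
cv2.imwrite("pics/s6.png",np.vstack([a[130:350,80:460],b[150:300,110:490]]))
E
```

```text
(no output)
```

View pics/s6.png

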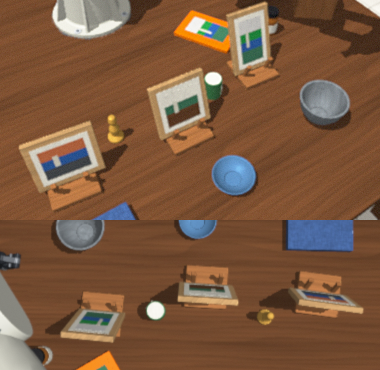

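Both frames lean back like the third, and nothing else looks disturbed. A quick numeric check of the top edges, then I'll hand in.

```bash
python3 - <<'E'
from h import *
np.set_printoptions(precision=1,suppress=True)
for n,d,c,a in(("tall",[(172,268),(228,271),(348,135),(307,147)],(487,281),-.08),("wide",[(401,224),(473,240),(175,255),(102,278)],(544.4,-283.5),-.122)):
    L,e=tri(d[0],d[2]);Q,f=tri(d[1],d[3]);m=(L+Q)/2;v=m[:2]-c
    print(n,m,e,f,"back",-(v@[np.cos(a),np.sin(a)]),"lat",v@[-np.sin(a),np.cos(a)],"yaw",np.arctan2(-(L-Q)[0],(L-Q)[1]))
E
```

```text
tall [422.9 284.2 177.3] 15.872534129824158 11.945548033039907 back 64.19079537556209 lat -1.9558028201927917 yaw -0.04507605527569421
wide [ 513.4 -266.5  140.2] 10.730861053308482 8.351772284090748 back 32.847301861339695 lat 13.056740457051696 yaw -0.19736896794795628
```

```bash
python3 - <<'E'
import cv2,numpy as np,pickle
f=pickle.load(open("end.pkl","rb"));t=f["top"]["color"];s=f["scene"]["color"]
def c(i,x,y): return cv2.resize(i[y:y+75,x:x+100],(400,300),interpolation=cv2.INTER_CUBIC)
cv2.imwrite("pics/c2.png",np.vstack([np.hstack([c(t,150,210),c(t,390,205)]),np.hstack([c(s,290,130),c(s,95,250)])]))
E
```

```text
(no output)
```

View pics/c2.png

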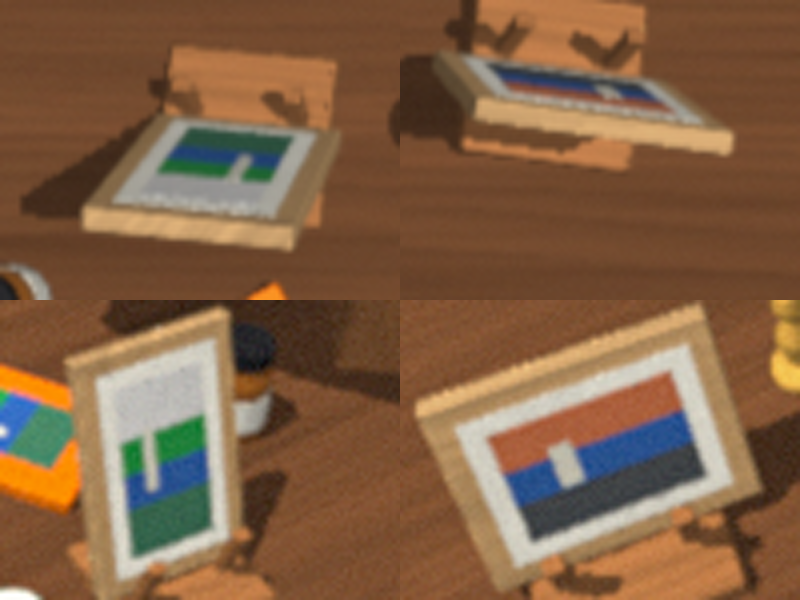

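```bash
python3 - <<'E'
from h import *
from rig import r
np.set_printoptions(precision=1,suppress=True)
for n,d,c,a in(("tall",[(171.25,264.5),(224,270.25),(347,133),(307.25,145.25)],(487,281),-.08),("wide",[(409,232.75),(473.25,240.5),(170.25,252.5),(99.75,277.5)],(544.4,-283.5),-.122)):
    L,e=tri(d[0],d[2]);Q,f=tri(d[1],d[3]);m=(L+Q)/2;v=m[:2]-c
    print(n,m,e,f,"back",-(v@[np.cos(a),np.sin(a)]),"lat",v@[-np.sin(a),np.cos(a)],"yaw",np.arctan2(-(L-Q)[0],(L-Q)[1]))
print(r.sense()["clock"],r.sense()["contact_force"])
E
```

```text
tall [425.3 284.6 185.3] 7.367601506067628 4.474706355855423 back 61.75861259960118 lat -1.3867780151298306 yaw -0.09803351884703711
wide [ 503.9 -273.5  139.6] 3.925368419301735 4.898977407892857 back 41.40509965829186 lat 4.960283843047596 yaw -0.10883563609703058
13.5167 [-0.1 -0.4 -0.2]
```

Both frames are within limits: the tops are 62 and 41 mm behind the stand middles, at most 5 mm off centre and parallel to within 0.02 rad.

```bash
python3 -c "
from rig import r
print(r.sign_off())"
```

```text
the job is handed in; nothing more can be done
None
```

Both tipped frames now lean back on their long posts (tops measured about 62 mm and 41 mm behind their stands' middles) and the job is handed in, though no verdict came back; while I was pushing the tall frame, its top edge caught under the gripper's knuckles and the wrist read about 28 N, so I backed off and finished from higher up.

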